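# Take up the hoist brake at its star wheel

### The job

The hoist brake on the bench has too much play between its shoe and the drum. Take the adjusting bar out of its wooden stand, feel your way gently through the slot in the grey cover and push the star wheel's teeth away from the robot, one tooth at a time, until you feel the wheel become clearly stiffer because the shoe bears on the drum, then stop at once without forcing it further. Stand the bar back upright in its stand, keep the gripper off the wheel and shoe, and leave the hammer, the crucible and the brush alone.

Things in the scene. Friction and masses are not known exactly. Their poses are not given: they have to be found in the camera images.
- brake: the brake unit, bolted down: base plate 150 x 130 x 10 mm and a grey housing 92 mm (x) x 52 mm (y) x 88 mm high, centred on this origin at bench height. Its x points away from the robot (up to 0.35 rad off), z up, -y towards the drum. The cover on top is 4 mm thick, its upper face at z = 0.088
- slot (a point): centre of the access slot on the cover's upper face (z = 0.088), axes as brake. The slot is 46 mm long in x (-23 to +23 mm from here) and 14 mm wide in y, right through the 4 mm cover; below it lies the star wheel, whose axis passes at x = +3 mm from here, 40 mm down
- wheel: steel star wheel in the housing, on a level axis along the brake's y; origin at its centre. 8 straight radial teeth, one along its own z (it starts at any angle): tip radius 34, root radius 20, 6 thick, 14 wide (mm); tips are 26 mm apart and pass 2 mm below the cover. Pushing the teeth under the slot to the brake's +x advances the shoe 3 mm a tooth
- shoe: the steel shoe on the housing's drum side; its worn brown lining, 30 mm wide, starts 4 to 10 mm off the drum. Origin: not on it, but about 88 mm (give or take 3) behind the lining's face, at bench height. Pushing the wheel's teeth takes 5 to 7 N while the shoe is free, then about 1.5 N more per mm once it meets the drum: good at 1.6 to 2.2 times the free force, damaged near 16 N. The wheel stays where it is left
- drum: fixed steel brake drum on an upright axis, radius 80 mm, 78 mm high with a hub to 94 mm; origin on its axis at bench height
- stand: fixed wooden stand of the adjusting bar, 80 x 80 x 40 mm high, origin at the centre of its underside; in the middle of its top is a socket 11 mm (x) x 16 mm (y), 36 mm deep
- bar_center (a point): centre of the adjusting bar's wooden handle. The handle is 24 mm (x) x 34 mm (y) x 52 mm high (z); from its underside (26 mm below this point) a steel blade 5 mm (x) x 10 mm (y) reaches 30 mm farther down, so the blade's tip is 56 mm below this point. It starts upright in the stand, the handle's underside resting on the stand's top (this point 66 mm over the bench), axes as stand; it weighs about 120 g
- bar_tip (a point): middle of the lower end of the adjusting bar's blade
- hammer: loose hammer 260 mm long lying on the bench, bystander
- crucible: loose dark cup-shaped crucible, 72 mm across, 80 mm high, bystander
- brush: loose brush 180 mm long lying on the bench, bystander
There are look-alikes about, which are no part of the job. Of the things that look like the drum, the larger one is meant. Leave any orange look-alike of the part that bears bar_center alone.

How it is judged:
On the way, in this order (a step that is already met when the one before it is completed fails the run):
1. the adjusting bar is lifted out of the stand (z of bar_center in the frame of stand above 0.11 m), for 0.1 s.
2. the bar's blade reaches through the slot and pushes the star wheel (contact force between bar and wheel above 2 N and z of bar_tip in the frame of slot below -0.008 m), for 0.1 s.
3. the shoe bears on the drum with more than 6 N (contact force between shoe and drum above 6 N), for 0.2 s.
At the end, for the whole second after the job is handed in: the shoe bears on the drum with 6 to 70 N, the wheel is at rest, and the adjusting bar stands at rest in the stand: handle centre within 6 mm (x and y) of the stand's middle, 62 to 70 mm high, less than 0.1 rad off upright (contact force between shoe and drum between 6 and 70 N and x of bar_center in the frame of stand between -0.006 and 0.006 m and y of bar_center in the frame of stand between -0.006 and 0.006 m and z of bar_center in the frame of stand between 0.062 and 0.07 m and angle between bar_center's own z axis and vertical below 0.1 rad and linear speed of bar below 0.02 m/s and angular speed of wheel below 0.05 rad/s); the robot touches nothing.
It fails at once if the shoe is forced on the drum with more than 80 N (contact force between shoe and drum above 80 N).
It fails at once if the bar is pressed on the housing or the star wheel with more than 40 N (contact force between bar and brake above 40 N).
It fails at once if the gripper or arm touches the wheel or the shoe (contact force between any of the fingers, the arm and wheel above 1 N or contact force between any of the fingers, the arm and shoe above 1 N).
It fails at once if a bystander is moved more than 20 mm (distance of any of hammer, crucible, brush from where it was at the start of the episode above 0.02 m).
It also fails if it takes over 72 s, if anything falls off the work surface, if the arm or the gripper's body presses on something with over 40 N, if the wrist force passes 120 N, or if a joint passes its speed limit or range.

### The arm

A 6-joint arm with a two-finger parallel gripper is mounted at the origin on the work surface. World frame = base frame: x ahead of the robot, y to its left, z up, the work surface at z = 0. Lengths are in m, angles in rad, forces in N, time in s.
With the tool pointing down it reaches from about 0.25 to 0.8 m from the base axis. Payload 8.5 kg.
Tool frame: the origin (TCP) lies between the finger pads; the fingertips stand 14 mm ahead of it and the grasp point (between the pads) lies 5 mm behind it (arm.tcp_to_tips is the distance from the TCP to the fingertips, in m); z points along the fingers, y is the line along which they close (so a half turn about z gives the same grasp; the last joint's range is limited). The gripper opens to 85 mm and grips with 20 to 120 N. Pads are 22 mm wide; open, the fingers measure 114 mm over their backs; the gripper's body (76 mm by 85 mm) begins 54 mm behind the grasp point. The pads swing forward as they close: fully open they stand 13 mm farther back than shut.
Start: joints at [-1.179, 0.238, -0.013, 1.319, 0, 1.571], TCP at [0.2, -0.485, 0.245] pointing down, gripper open.
Joint ranges: [-2.66, 2.66], [-1.03, 1.9], [-1.14, 1.46], [-1.82, 2.27], [-1.45, 1.34], [-3.14, 3.14]. Speed limits (rad/s): [2.22, 2.22, 2.79, 3.14, 3.14, 3.14].

### API

Orientations are given as a rotation vector (axis times angle).
In Python, from station import arm gives the robot as it stands.
- The arm moves only by the shell command python3 -m handwheel 'ROWS' [OPENING]. ROWS is text: rows parted by semicolons, each of 6 numbers parted by spaces: the shift along the tool's x, y, z in cm, then the turn, a rotation vector about the tool's x, y, z in rad. In form: tx ty tz ax ay az; .... A call has exactly 5 rows; each row is the pose to reach, as a shift and turn from the pose commanded when the call began, along the tool's axes at that moment; what a row does not reach only later rows make up. A row lasts 1/10 s, in which the tool goes at most 50 mm and 8.59 degrees, less where a joint would pass 70% of its speed; a pose out of reach is approached as far as the arm can. A call with a gripper value outside its range is refused whole. OPENING is the opening, from 0 (shut) to 1 (fully open), set as the call begins (- or left out, the last holds). The fingers move at their own pace and stop on an object; the grip force is fixed at half the most. Time passes only in rows, so rows that repeat a pose let the fingers close, or fill a call up. It gives the time, the measured TCP pose, the force, the opening and the grip force at its end, in the units of the state.
- arm.observe(): the state, without advancing time (a new reading comes with each control period).
- arm.grab_frame(name): name is "scene" or "top" or "wrist"; returns a dict with "image" (400x640x3 uint8, blue, green, red), "depth" (400x640 float32, m along the optical axis (not along the pixel's ray), 0 where there is no reading), "camera_matrix" (3x3 intrinsics, pixels), "R" (3x3) and "t" (3): a world point X has camera coordinates R X + t. Camera axes: x right, y down, z forward; pixel columns grow to the right and rows downward; lengths in m; the calibration is good to about 2 mm. A picture is of the moment at which its call begins.
- arm.finish_job(): hands the job in; it is judged then, once.
The state is a dict: "time_s": time; "joint_positions": joint angles; "qvel": joint speeds; "joint_efforts": joint torques, N m; "position": TCP position; "ee_rot": TCP orientation; "force": force on the tool from outside, world axes, zero at the start; "wrist_torque": the same for the moment, N m; "finger_gap": finger opening in m; "gripper_force": force on a finger pad.
Only numpy, scipy, OpenCV 4.12 (cv2) and the standard library are available. Lean on these libraries where they do the work, as an engineer would, in place of code of your own. Each camera call takes 0.05 s, during which the arm holds its last target. There are 200 camera calls.

## Working session

There is one attempt and no reset: what is moved stays moved. The work goes in short steps, Python scripts to look and compute and a shell command to move; the robot and the scene stay as the last step left them, time stands still between calls to the robot, and variables do not carry over. Pictures are saved under pics/ and viewed, at most 10 in all, crops included, and the job is handed in when it is done.

```bash
mkdir -p pics; ls
cat > h.py <<'E'
import numpy as np, cv2
from station import arm
from scipy.spatial.transform import Rotation as Rn
def grab(n,f):
    g=arm.grab_frame(n); cv2.imwrite(f'pics/{f}.png',g['image']); np.savez(f'{f}.npz',**g); return g
def w(g,u,v,z=None):
    K,R,t=g['camera_matrix'],g['R'],g['t']
    r=np.linalg.inv(K)@np.array([u,v,1.]); c=-R.T@t; d=R.T@r
    if z is None:
        return c+d*g['depth'][int(v),int(u)]
    return c+d*(z-c[2])/d[2]
E
python3 - <<'E'
from h import *
np.set_printoptions(precision=4,suppress=True)
for n in('top','scene'): g=grab(n,n+'1'); print(n,-g['R'].T@g['t'])
s=arm.observe(); print(s)
print(Rn.from_rotvec(s['ee_rot']).as_matrix())
E
```

```text
pics
top [0.4242 0.0197 1.1756]
scene [1.0523 0.5183 0.7711]
{'time_s': 0.1, 'joint_positions': array([-1.179 ,  0.2387, -0.0141,  1.3192,  0.    ,  1.5708]), 'qvel': array([ 0.0001,  0.0002,  0.0011, -0.0001, -0.0008, -0.0015]), 'joint_efforts': array([  0.0002, -53.9718,  34.7001,   0.0135,  -0.0001,  -0.    ]), 'position': array([ 0.2003, -0.4849,  0.2448]), 'ee_rot': array([-3.0803, -0.6113,  0.0004]), 'force': array([-0.1952,  1.6979,  0.4878]), 'wrist_torque': array([-0.0279, -0.0246,  0.0507]), 'gripper_force': 0.0, 'finger_gap': 0.08518760495732597}
[[ 0.9242  0.3819 -0.0005]
 [ 0.3819 -0.9242  0.0012]
 [ 0.     -0.0013 -1.    ]]
```

View pics/top1.png

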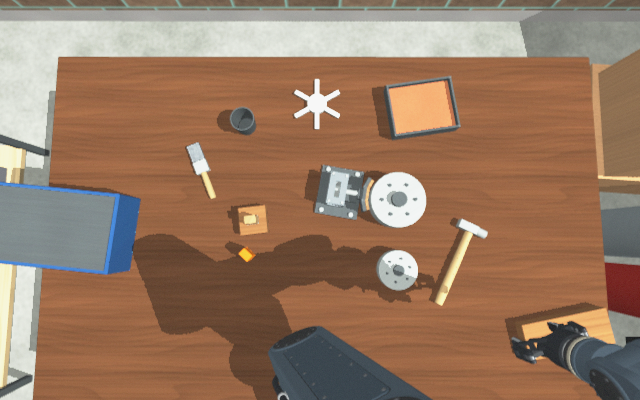

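View pics/scene1.png

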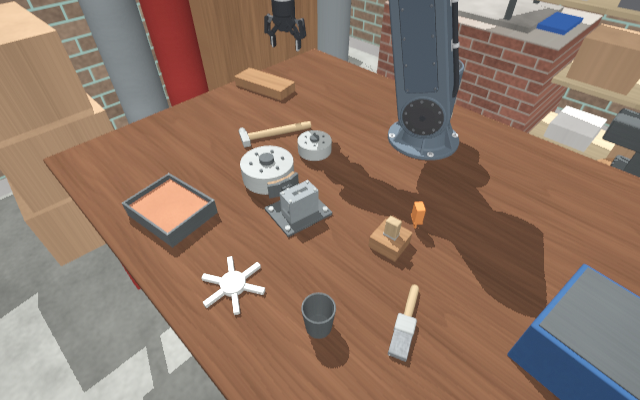

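The stand with the bar is at (252,219) in the top view, with an orange look-alike at (246,254). The brake is at (340,192) and its drum at (397,200). I'll enlarge both areas.

Run:
```python
import cv2,numpy as np
i=cv2.imread('pics/top1.png')
a=cv2.resize(i[155:230,300:440],None,fx=5.5,fy=5.5,interpolation=cv2.INTER_CUBIC)[:, :770]
cv2.imwrite('pics/cropA.png',a)
b=cv2.resize(i[195:270,220:290],None,fx=8,fy=8,interpolation=cv2.INTER_CUBIC)
cv2.imwrite('pics/cropB.png',b)
```

```text
(no output)
```

View pics/cropA.png

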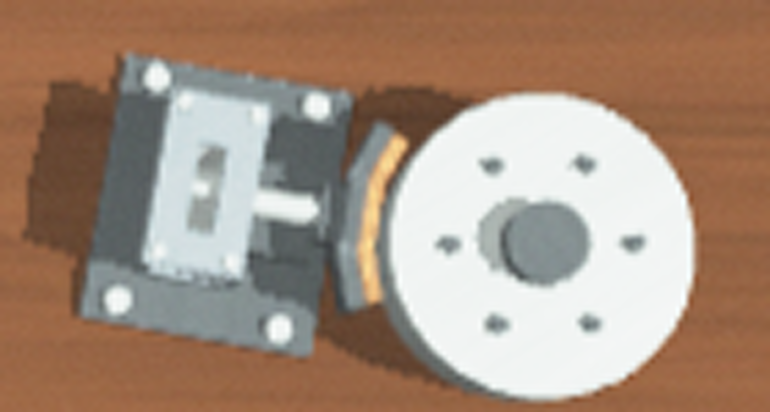

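View pics/cropB.png

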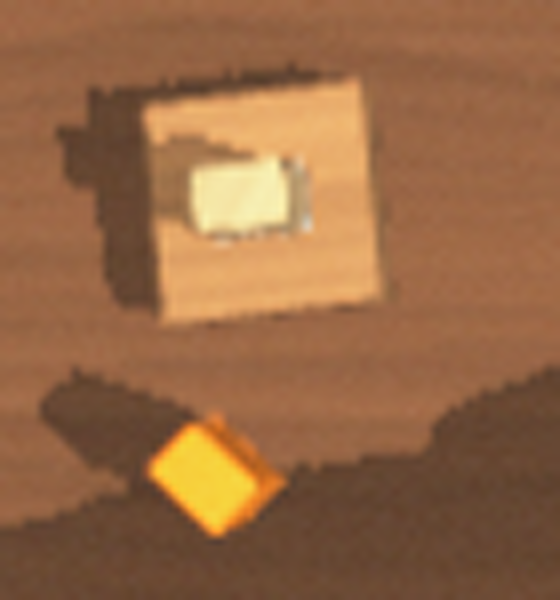

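Crop A: the slot is centred at about (207,188), running from (213,147) to (203,230). Cover corners are about (172,90), (270,105), (240,280) and (145,265). Crop B: stand-top corners are (145,103), (360,78), (382,300) and (163,325). The handle's top face has corners (190,165), (285,157), (293,228) and (200,236).

```bash
cat >> h.py <<'E'
np.set_printoptions(precision=4,suppress=True)
def rel(p,yaw,s=None):
    """shift (cm, tool axes) and turn from measured pose to TCP p, tool down, tool x at given yaw"""
    s=s or arm.observe(); R=Rn.from_rotvec(s['ee_rot']).as_matrix()
    c,sn=np.cos(yaw),np.sin(yaw); Rt=np.array([[c,sn,0],[sn,-c,0],[0,0,-1]])
    return R.T@(np.array(p)-s['position'])*100, Rn.from_matrix(R.T@Rt).as_rotvec()
E
python3 - <<'E'
from h import *
g=dict(np.load('top1.npz'))
A=lambda u,v,z:w(g,300+(u+.5)/5.5-.5,155+(v+.5)/5.5-.5,z)
B=lambda u,v,z:w(g,220+(u+.5)/8-.5,195+(v+.5)/8-.5,z)
st=np.array([B(u,v,.04) for u,v in((145,103),(360,78),(382,300),(163,325))])
h=np.array([B(u,v,.092) for u,v in((190,165),(285,157),(293,228),(200,236))])
for n,q in(('stand',st),('handle',h)):
    a=q[0]-q[3]+q[1]-q[2]; b=q[0]-q[1]+q[3]-q[2]
    print(n,q.mean(0),np.arctan2(a[1],a[0]),np.arctan2(b[1],b[0])-np.pi/2,np.linalg.norm(a)/2,np.linalg.norm(b)/2)
print('slot',A(207,188,.088),A(213,147,.088),A(203,230,.088))
c=np.array([A(*p,.088) for p in((172,90),(270,105),(240,280),(145,265))]);a=c[0]-c[3]+c[1]-c[2]
print('cover',c.mean(0),np.arctan2(a[1],a[0]),np.linalg.norm(a)/2)
c=np.array([A(*p,.010) for p in((125,53),(352,93),(312,355),(80,318))]);a=c[0]-c[3]+c[1]-c[2]
print('base',c.mean(0),np.arctan2(a[1],a[0]),np.linalg.norm(a)/2)
print('drum',A(542,245,.078))
print(rel([h.mean(0)[0]-0.0,h.mean(0)[1],.20],np.arctan2(st[0,1]-st[3,1],st[0,0]-st[3,0])))
E
```

```text
stand [0.4768 0.2086 0.04  ] 0.10827767226182859 0.11594523648863087 0.08232443544030774 0.0804280407554684
handle [0.476  0.2072 0.092 ] 0.14505674965234988 0.0860727764777438 0.025248560307021082 0.03316730317002108
slot [ 0.5629 -0.0397  0.088 ] [ 0.5844 -0.0429  0.088 ] [ 0.541  -0.0375  0.088 ]
cover [ 0.5647 -0.0396  0.088 ] -0.16462735845373944 0.09271921651289354
base [ 0.564  -0.0496  0.01  ] -0.1637452030517344 0.14930968330560965
drum [ 0.5344 -0.2148  0.078 ]
(array([ 51.9037, -53.4298,   4.5428]), array([-0.0012,  0.0002,  0.2887]))
```

```bash
python3 -c "
from h import *
print(rel([.4765,.208,.22],.11+np.pi/2))"; python3 -m handwheel '2 -4 0 0 0 -0.1;5 -8 0 0 0 -0.2;8 -12 0 0 0 -0.3;11 -16 0 0 0 -0.4;14 -20 0 0 0 -0.5' 1; python3 -c "
from h import *
print(rel([.4765,.208,.22],.11+np.pi/2))"
```

```text
(array([ 51.9825, -53.4916,   2.5428]), array([-0.0011, -0.0008, -1.289 ]))
time_s: 0.6
position: [0.2532, -0.245, 0.2451]
ee_rot: [-2.832, -1.359, -0.0]
force: [2.1, -0.2, 0.4]
finger_gap: 0.0855
gripper_force: 0.0
(array([ 49.311 , -10.9239,   2.5194]), array([-0.0001, -0.0003, -0.7859]))
```

```bash
python3 -m handwheel '4.5 -1 0.2 0 0 -0.08;9 -2 0.5 0 0 -0.16;13.5 -3 0.7 0 0 -0.24;18 -4 1 0 0 -0.32;22.5 -5 1.2 0 0 -0.4'; python3 -m handwheel '4.5 1 0 0 0 -0.08;9 2 0 0 0 -0.16;13.5 3 0 0 0 -0.24;18 4 0 0 0 -0.32;18 4 0 0 0 -0.32';  python3 -c "
from h import *
print(rel([.4765,.208,.22],.11+np.pi/2))"
```

```text
time_s: 1.1
position: [0.3561, -0.0385, 0.2332]
ee_rot: [2.505, 1.895, 0.0]
force: [0.9, -0.9, 0.4]
finger_gap: 0.0854
gripper_force: 0.0
time_s: 1.6
position: [0.446, 0.1258, 0.2325]
ee_rot: [-2.167, -2.274, -0.002]
force: [0.5, 0.1, -0.9]
finger_gap: 0.085
gripper_force: 0.0
(array([8.0658, 3.4428, 1.2646]), array([ 0.0003, -0.0011, -0.0621]))
```

```bash
python3 -m handwheel '4 1.7 0.6 0 0 -0.03;8 3.4 1.2 0 0 -0.06;8 3.4 1.2 0 0 -0.06;8 3.4 1.2 0 0 -0.06;8 3.4 1.2 0 0 -0.06';  python3 -c "
from h import *
print(rel([.4765,.208,.22],.11+np.pi/2)); grab('wrist','wr1'); print(arm.observe())"
```

```text
time_s: 2.1
position: [0.474, 0.2021, 0.2212]
ee_rot: [-2.107, -2.33, 0.001]
force: [0.8, -0.3, -0.7]
finger_gap: 0.0855
gripper_force: 0.0
(array([0.5637, 0.304 , 0.1245]), array([-0.0009,  0.0005, -0.0097]))
{'time_s': 2.15, 'joint_positions': array([ 0.4026,  0.2311, -0.0844,  1.2556, -0.0001,  1.8737]), 'qvel': array([-0.0063, -0.0069,  0.0019, -0.0025, -0.0011,  0.0019]), 'joint_efforts': array([  0.5682, -52.0172,  34.1886,  -0.03  ,   0.0172,  -0.0021]), 'position': array([0.4742, 0.2019, 0.2215]), 'ee_rot': array([-2.1079, -2.3294,  0.0005]), 'force': array([-0.3628,  0.0096,  0.5724]), 'wrist_torque': array([ 0.0243, -0.0254, -0.0061]), 'gripper_force': 0.0, 'finger_gap': 0.08550940881207064}
```

View pics/wr1.png

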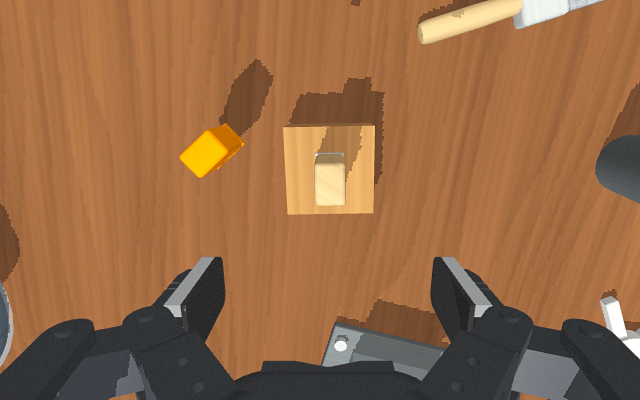

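The stand is straight in the view, with its top at (283,126), (375,125), (374,213) and (288,214). The handle's top face is about (315,164) to (345,206), between the open fingers in the image's x.

Run:
```python
from h import *
g=dict(np.load('wr1.npz'))
for n,z,P in(('stand',.04,((283,126),(375,125),(374,213),(288,214))),('handle',.092,((315,164),(345,164),(345,206),(316,206)))):
    q=np.array([w(g,u,v,z) for u,v in P]); a=q[0]-q[1]+q[3]-q[2]; b=q[0]-q[3]+q[1]-q[2]
    print(n,q.mean(0),np.arctan2(a[1],a[0]),np.arctan2(b[1],b[0]),np.linalg.norm(a)/2,np.linalg.norm(b)/2)
print([w(g,u,v) for u,v in((330,185),(300,200))], g['t']@-g['R'])
d=g['depth']; m=(abs(d-d[185,330])<.004); ys,xs=np.where(m[150:220,290:370]); 
print(cv2.minAreaRect(np.c_[xs+290,ys+150].astype(np.float32)))
```

```text
stand [0.4756 0.2093 0.04  ] -3.0293950008539348 1.695650682218336 0.0802368163685741 0.08068569252409248
handle [0.4755 0.2087 0.092 ] -3.04078289811036 1.6850652014084933 0.02241600231113547 0.03283265077265855
[array([0.4753, 0.2091, 0.0925]), array([0.4508, 0.1796, 0.0403])] [0.4674 0.2715 0.3503]
((329.5, 182.5), (43.0, 31.0), 90.0)
```

```bash
python3 -c "
from h import *
print(rel([.4757,.209,.062],.114+np.pi/2))"; python3 -m handwheel '0.7 0.2 4 0 0 -0.013;0.7 0.2 8 0 0 -0.013;0.7 0.2 10 0 0 -0.013;0.7 0.2 11 0 0 -0.013;0.7 0.2 11 0 0 -0.013';  python3 -c "
from h import *
print(rel([.4757,.209,.062],.114+np.pi/2))"
```

```text
(array([ 0.6916,  0.2275, 15.9501]), array([-0.0003,  0.0002, -0.0142]))
time_s: 2.65
position: [0.4753, 0.2092, 0.1109]
ee_rot: [-2.092, -2.343, 0.002]
force: [-0.7, 0.7, 0.6]
finger_gap: 0.0851
gripper_force: 0.0
(array([-0.0217,  0.0403,  4.889 ]), array([-0.0014,  0.0004, -0.0012]))
```

```bash
python3 -m handwheel '0 0 1.5 0 0 0;0 0 3 0 0 0;0 0 4.2 0 0 0;0 0 4.9 0 0 0;0 0 4.9 0 0 0' && python3 -m handwheel '0 0 0 0 0 0;0 0 0 0 0 0;0 0 0 0 0 0;0 0 0 0 0 0;0 0 0 0 0 0' 0 && python3 -m handwheel '0 0 0 0 0 0;0 0 0 0 0 0;0 0 0 0 0 0;0 0 0 0 0 0;0 0 0 0 0 0' 0
```

```text
time_s: 3.15
position: [0.4758, 0.21, 0.0622]
ee_rot: [-2.091, -2.344, 0.001]
force: [-1.1, -0.9, -0.3]
finger_gap: 0.0854
gripper_force: 0.0
time_s: 3.65
position: [0.4761, 0.2103, 0.0628]
ee_rot: [2.091, 2.344, 0.001]
force: [-1.5, -1.3, 5.0]
finger_gap: 0.0233
gripper_force: 59.0
time_s: 4.15
position: [0.4761, 0.2103, 0.0628]
ee_rot: [2.091, 2.344, 0.001]
force: [-0.4, -1.1, 7.1]
finger_gap: 0.0233
gripper_force: 59.0
```

```bash
python3 -m handwheel '0 0 -1 0 0 0;0 0 -2.5 0 0 0;0 0 -4.5 0 0 0;0 0 -7 0 0 0;0 0 -9 0 0 0' && python3 -m handwheel '0 0 -2 0 0 0;0 0 -3 0 0 0;0 0 -3 0 0 0;0 0 -3 0 0 0;0 0 -3 0 0 0' ; python3 -c "
from h import *
print(rel([.5629,-.0397,.18],-.164+np.pi/2)); print(arm.observe()['force'],arm.observe()['wrist_torque'])"
```

```text
time_s: 4.65
position: [0.4758, 0.2101, 0.1539]
ee_rot: [2.091, 2.344, 0.0]
force: [-0.3, 1.2, -1.6]
finger_gap: 0.0236
gripper_force: 58.8
time_s: 5.15
position: [0.4753, 0.2099, 0.1813]
ee_rot: [-2.091, -2.344, 0.003]
force: [-0.3, 0.0, -0.8]
finger_gap: 0.0235
gripper_force: 58.8
(array([-25.794 ,   5.8635,   0.1277]), array([-0.0017,  0.0007,  0.278 ]))
[-0.3279  0.0253 -0.7706] [ 0.0421  0.0262 -0.042 ]
```

```bash
python3 -m handwheel '-4.5 1.1 -0.4 0 0 0.05;-9 2.2 -0.8 0 0 0.1;-13.5 3.3 -1.2 0 0 0.15;-18 4.4 -1.6 0 0 0.2;-22.5 5.3 -2 0 0 0.26'; python3 -c "
from h import *
print(rel([.555,-.085,.20],-.164+np.pi/2))"
```

```text
time_s: 5.65
position: [0.5542, -0.0092, 0.2015]
ee_rot: [-2.379, -2.051, 0.001]
force: [1.0, -0.3, -0.2]
finger_gap: 0.0229
gripper_force: 58.7
(array([-7.4899,  1.1949,  0.146 ]), array([-0.0014,  0.    ,  0.0161]))
```

```bash
python3 -m handwheel '-3.5 0.6 0 0 0 0.01;-6.3 1 0 0 0 0.01;-6.3 1 0 0 0 0.01;-6.3 1 0 0 0 0.01;-6.3 1 0 0 0 0.01'; python3 -c "
from h import *
print(rel([.555,-.085,.20],-.164+np.pi/2)); g=grab('wrist','wr2')
cv2.imwrite('pics/wr2c.png',cv2.resize(g['image'][0:260,160:480],None,fx=2.3,fy=2.3,interpolation=cv2.INTER_CUBIC))"
```

```text
time_s: 6.15
position: [0.5546, -0.0704, 0.2017]
ee_rot: [-2.386, -2.042, 0.001]
force: [0.0, 0.7, -1.5]
finger_gap: 0.0231
gripper_force: 58.9
(array([-1.4327,  0.2676,  0.1728]), array([-0.0011, -0.0003,  0.0085]))
```

View pics/wr2c.png

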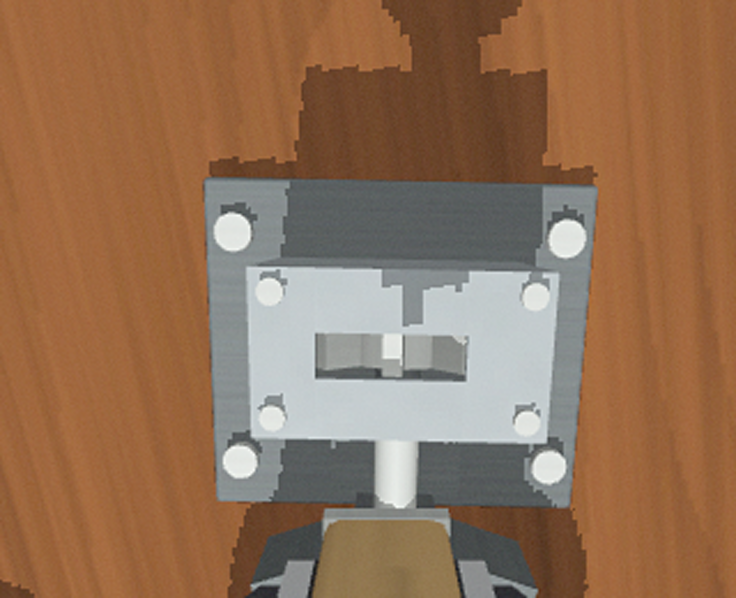

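The view is clear. The slot's corners in the crop are (315,334), (467,334), (467,381) and (315,381). A bright tooth tip sits at x 382–403, about mid-slot, above the wheel axis. The neighbouring teeth are out of the way.

Run:
```python
from h import *
g=dict(np.load('wr2.npz'))
A=lambda u,v,z:w(g,160+(u+.5)/2.3-.5,(v+.5)/2.3-.5,z)
for n,P in(('slot',((315,334),(467,334),(467,381),(315,381))),('cover',((247,266),(559,274),(547,443),(251,437)))):
    q=np.array([A(u,v,.088) for u,v in P]); a=q[1]-q[0]+q[2]-q[3]; b=q[0]-q[3]+q[1]-q[2]
    print(n,q.mean(0),np.arctan2(a[1],a[0]),np.arctan2(b[1],b[0])-np.pi/2,np.linalg.norm(a)/2,np.linalg.norm(b)/2)
    if n=='slot': c=q.mean(0);
c2=np.array([0.5635,-0.0397]);y=-.164
for p in((382,345,.082),(403,345,.082)):
    d=A(*p)-c; print('tooth x',d[0]*np.cos(y)+d[1]*np.sin(y))
s=arm.observe();Rm=Rn.from_rotvec(s['ee_rot']).as_matrix();print(s['position'],Rm, -g['R'].T@g['t'])
print(w(g,160+350/2.3,300/2.3))
```

```text
slot [ 0.5612 -0.0391  0.088 ] -0.15504242464408324 -0.15351988659631455 0.04609190918607744 0.014307416747057808
cover [ 0.5643 -0.0395  0.088 ] -0.17799619706054054 -0.17377071790369003 0.09213695082864412 0.05170937581239788
tooth x -0.0027850197465722317
tooth x 0.0037114989486765415
[ 0.5547 -0.0702  0.2019] [[ 0.1543  0.988  -0.0007]
 [ 0.988  -0.1543  0.0004]
 [ 0.0003 -0.0008 -1.    ]] [ 0.5659 -0.0017  0.3309]
[ 0.552  -0.0204  0.0885]
```

```bash
python3 -c "
from h import *
print(rel([.5504,-.0362,.150],-.165+np.pi/2))"; python3 -m handwheel '2 -0.1 2 0 0 0.005;3.4 -0.1 3.5 0 0 0.01;3.4 -0.1 4.5 0 0 0.01;3.4 -0.1 5 0 0 0.01;3.4 -0.1 5 0 0 0.01';  python3 -c "
from h import *
print(rel([.5504,-.0362,.1248],-.165+np.pi/2))"
```

```text
(array([ 3.294 , -0.9428,  5.1946]), array([-0.0008, -0.0003,  0.0101]))
time_s: 6.7
position: [0.5588, -0.0373, 0.1519]
ee_rot: [-2.397, -2.03, 0.001]
force: [-0.1, 0.0, -0.9]
finger_gap: 0.0229
gripper_force: 58.9
(array([-0.0311, -0.8438,  2.7067]), array([-0.001 ,  0.0002, -0.0003]))
```

```bash
python3 -m handwheel '0 -0.6 0 0 0 0;0 -0.85 0.3 0 0 0;0 -0.85 0.6 0 0 0;0 -0.85 0.9 0 0 0;0 -0.85 1.0 0 0 0'; python3 -m handwheel '0 0 0.1 0 0 0;0 0 0.2 0 0 0;0 0 0.3 0 0 0;0 0 0.4 0 0 0;0 0 0.5 0 0 0';python3 -c "
from h import *
print(rel([.5504,-.0362,.1248],-.165+np.pi/2))"
```

```text
time_s: 7.2
position: [0.5507, -0.0361, 0.142]
ee_rot: [-2.398, -2.029, 0.0]
force: [0.2, 0.1, 0.1]
finger_gap: 0.0235
gripper_force: 58.9
time_s: 7.7
position: [0.5508, -0.036, 0.1372]
ee_rot: [-2.398, -2.03, -0.0]
force: [0.3, 0.1, -0.5]
finger_gap: 0.0236
gripper_force: 58.9
(array([-0.0283, -0.0329,  1.2427]), array([-0.0001, -0.0001, -0.001 ]))
```

```bash
python3 -m handwheel '0 0 0.2 0 0 0;0 0 0.4 0 0 0;0 0 0.6 0 0 0;0 0 0.7 0 0 0;0 0 0.7 0 0 0'; python3 -m handwheel '0 0 0.1 0 0 0;0 0 0.2 0 0 0;0 0 0.3 0 0 0;0 0 0.4 0 0 0;0 0 0.5 0 0 0'
```

```text
time_s: 8.2
position: [0.5507, -0.036, 0.1301]
ee_rot: [-2.398, -2.029, 0.0]
force: [-0.3, -0.1, -1.2]
finger_gap: 0.023
gripper_force: 58.9
time_s: 8.7
position: [0.5508, -0.036, 0.1252]
ee_rot: [-2.398, -2.03, -0.0]
force: [-0.1, 0.1, -2.0]
finger_gap: 0.0231
gripper_force: 58.9
```

```bash
python3 -m handwheel '0 0.2 0 0 0 0;0 0.4 0 0 0 0;0 0.6 0 0 0 0;0 0.7 0 0 0 0;0 0.8 0 0 0 0'; python3 -m handwheel '0 0.1 0 0 0 0;0 0.2 0 0 0 0;0 0.3 0 0 0 0;0 0.4 0 0 0 0;0 0.5 0 0 0 0'
```

```text
time_s: 9.2
position: [0.5575, -0.0372, 0.125]
ee_rot: [-2.396, -2.028, 0.003]
force: [-5.0, 0.5, 0.3]
finger_gap: 0.0233
gripper_force: 59.3
time_s: 9.7
position: [0.5621, -0.038, 0.125]
ee_rot: [-2.396, -2.028, 0.003]
force: [-7.1, 1.4, 2.6]
finger_gap: 0.0239
gripper_force: 59.4
```

```bash
for i in 1; do python3 -m handwheel '0 0.1 0 0 0 0;0 0.2 0 0 0 0;0 0.3 0 0 0 0;0 0.4 0 0 0 0;0 0.5 0 0 0 0'; python3 -m handwheel '0 0.1 0 0 0 0;0 0.2 0 0 0 0;0 0.3 0 0 0 0;0 0.4 0 0 0 0;0 0.5 0 0 0 0'; python3 -m handwheel '0 0.1 0 0 0 0;0 0.2 0 0 0 0;0 0.3 0 0 0 0;0 0.4 0 0 0 0;0 0.5 0 0 0 0';  done | grep -E 'pos|force:|ee'
```

```text
position: [0.5668, -0.0388, 0.1247]
ee_rot: [-2.396, -2.028, 0.004]
force: [-5.9, 1.0, -0.4]
gripper_force: 59.1
position: [0.5713, -0.0395, 0.1244]
ee_rot: [-2.395, -2.027, 0.005]
force: [-7.3, 0.5, -0.4]
gripper_force: 59.0
position: [0.5766, -0.0404, 0.1246]
ee_rot: [-2.396, -2.028, 0.004]
force: [-5.9, 1.8, 0.4]
gripper_force: 59.0
```

```bash
(python3 -m handwheel '0 0.1 0 0 0 0;0 0.2 0 0 0 0;0 0.3 0 0 0 0;0 0.3 0 0 0 0;0 0.1 0 0 0 0'; python3 -m handwheel '0 -0.2 0 0 0 0;0 -0.2 -0.6 0 0 0;0 -0.2 -1.2 0 0 0;0 -0.8 -1.3 0 0 0;0 -1.4 -1.3 0 0 0'; python3 -m handwheel '0 -0.5 0 0 0 0;0 -1.0 0 0 0 0;0 -1.4 0 0 0 0;0 -1.4 0 0 0 0;0 -1.4 0 0 0 0') | grep -E 'pos|force:|ee';python3 -c "
from h import *
print(rel([.5504,-.0362,.1248],-.165+np.pi/2));g=grab('top','top2'); cv2.imwrite('pics/tc2.png',np.hstack([cv2.resize(cv2.imread('pics/'+f+'.png')[165:230,355:400],None,fx=8,fy=8,interpolation=cv2.INTER_CUBIC) for f in('top1','top2')]))"
```

```text
position: [0.5793, -0.0408, 0.1251]
ee_rot: [-2.398, -2.029, 0.0]
force: [-0.1, -0.3, -1.1]
gripper_force: 59.3
position: [0.5655, -0.0384, 0.1387]
ee_rot: [2.398, 2.029, 0.001]
force: [-0.2, 0.1, -0.9]
gripper_force: 59.3
position: [0.5518, -0.0362, 0.1384]
ee_rot: [2.398, 2.03, 0.0]
force: [-0.3, 0.7, -1.3]
gripper_force: 59.3
(array([-0.027 , -0.137 ,  1.3552]), array([ 0.0002, -0.0001, -0.001 ]))
```

View pics/tc2.png

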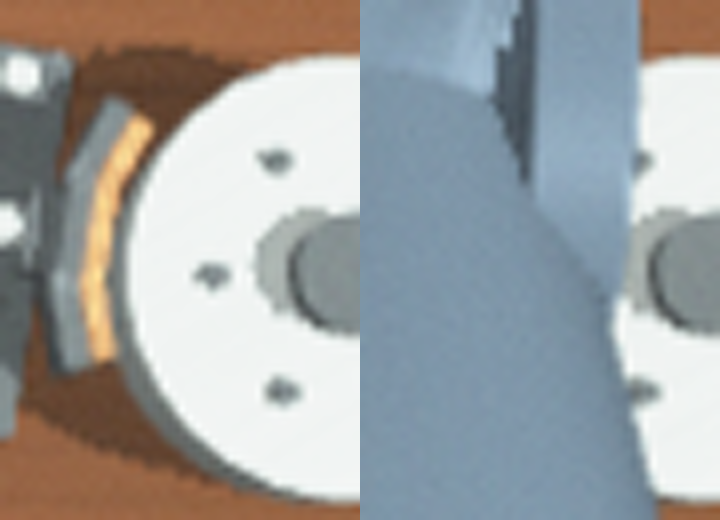

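The arm hides the shoe in the top view, so I continue by feel with the second tooth.

```bash
(python3 -m handwheel '0 -0.1 0 0 0 0;0 -0.1 0.4 0 0 0;0 -0.1 0.7 0 0 0;0 -0.1 1.0 0 0 0;0 -0.1 1.35 0 0 0'; python3 -m handwheel '0 0.2 0 0 0 0;0 0.4 0 0 0 0;0 0.6 0 0 0 0;0 0.7 0 0 0 0;0 0.8 0 0 0 0';python3 -m handwheel '0 0.1 0 0 0 0;0 0.2 0 0 0 0;0 0.3 0 0 0 0;0 0.4 0 0 0 0;0 0.5 0 0 0 0') | grep -E 'pos|force:|ee'
```

```text
position: [0.5507, -0.036, 0.1244]
ee_rot: [-2.398, -2.029, 0.0]
force: [-0.6, 0.5, 0.1]
gripper_force: 59.3
position: [0.5576, -0.0372, 0.1246]
ee_rot: [-2.397, -2.029, 0.002]
force: [-5.9, 1.0, 1.1]
gripper_force: 59.6
position: [0.5621, -0.038, 0.1246]
ee_rot: [-2.396, -2.028, 0.003]
force: [-7.2, 0.8, 1.7]
gripper_force: 59.8
```

```bash
(python3 -m handwheel '0 0.1 0 0 0 0;0 0.2 0 0 0 0;0 0.3 0 0 0 0;0 0.4 0 0 0 0;0 0.4 0 0 0 0';python3 -m handwheel '0 0.1 0 0 0 0;0 0.2 0 0 0 0;0 0.3 0 0 0 0;0 0.4 0 0 0 0;0 0.4 0 0 0 0') | grep -E 'pos|force:|ee'
```

```text
position: [0.566, -0.0386, 0.1244]
ee_rot: [-2.396, -2.028, 0.003]
force: [-6.4, 0.7, 0.3]
gripper_force: 59.5
position: [0.5695, -0.0392, 0.1239]
ee_rot: [-2.395, -2.028, 0.005]
force: [-6.5, 0.6, -1.6]
gripper_force: 59.3
```

```bash
(python3 -m handwheel '0 0.1 0 0 0 0;0 0.2 0 0 0 0;0 0.3 0 0 0 0;0 0.3 0 0 0 0;0 0.3 0 0 0 0';python3 -m handwheel '0 0.1 0 0 0 0;0 0.2 0 0 0 0;0 0.3 0 0 0 0;0 0.4 0 0 0 0;0 0.4 0 0 0 0';python3 -m handwheel '0 0.1 0 0 0 0;0 0.2 0 0 0 0;0 0.3 0 0 0 0;0 0.3 0 0 0 0;0 0.3 0 0 0 0') | grep -E 'pos|force:|ee'
```

```text
position: [0.5724, -0.0397, 0.124]
ee_rot: [-2.395, -2.028, 0.004]
force: [-6.4, 0.8, -0.4]
gripper_force: 59.3
position: [0.5756, -0.0403, 0.1238]
ee_rot: [-2.394, -2.027, 0.006]
force: [-9.6, 1.1, 0.3]
gripper_force: 59.6
position: [0.578, -0.0407, 0.1238]
ee_rot: [-2.394, -2.026, 0.007]
force: [-12.5, 1.6, 1.3]
gripper_force: 59.8
```

```bash
python3 -m handwheel '0 0 0 0 0 0;0 0 0 0 0 0;0 0 0 0 0 0;0 0 0 0 0 0;0 0 0 0 0 0'; python3 -c "
from h import *
for i in range(3):
  arm.grab_frame('wrist');s=arm.observe();print(s['position'],s['force'],s['wrist_torque'])"
```

```text
time_s: 17.25
position: [0.5781, -0.0407, 0.1239]
ee_rot: [-2.394, -2.027, 0.007]
force: [-9.7, 1.7, 1.6]
finger_gap: 0.0231
gripper_force: 59.8
[ 0.578  -0.0407  0.1238] [-10.6924   1.0998   2.8421] [0.4677 2.7823 0.0422]
[ 0.578  -0.0407  0.1238] [-10.103    1.9889   0.7237] [0.4824 2.7204 0.0001]
[ 0.578  -0.0407  0.1238] [-11.596    1.2673   1.7929] [ 0.4405  2.7354 -0.0362]
```

The force rose from about 6.5 N free to 10.5–12.5 N. I stop pushing here, back off, lift out and check the shoe from above.

```bash
(python3 -m handwheel '0 -0.3 0 0 0 0;0 -0.6 0 0 0 0;0 -0.6 -1 0 0 0;0 -0.6 -2.5 0 0 0;0 -0.6 -5 0 0 0';python3 -m handwheel '2 0 -2 0 0 0;6 0 -3 0 0 0;10.5 0 -3 0 0 0;15 0 -3 0 0 0;18 0 -3 0 0 0') | grep -E 'pos|force:|ee'
python3 -c "
from h import *
print(rel([.4755,.2101,.18],.114+np.pi/2));g=grab('top','top3'); cv2.imwrite('pics/tc3.png',np.hstack([cv2.resize(cv2.imread('pics/'+f+'.png')[165:230,330:400],None,fx=5.7,fy=5.7,interpolation=cv2.INTER_CUBIC) for f in('top1','top3')]))"
```

```text
position: [0.5753, -0.0401, 0.1752]
ee_rot: [-2.397, -2.029, 0.001]
force: [1.3, -0.6, -1.2]
gripper_force: 59.7
position: [0.6061, 0.1402, 0.2061]
ee_rot: [2.396, 2.031, 0.004]
force: [0.5, 0.1, -1.0]
gripper_force: 59.7
(array([  4.7459, -14.0342,   2.5889]), array([ 0.0025, -0.0012, -0.2788]))
```

View pics/tc3.png

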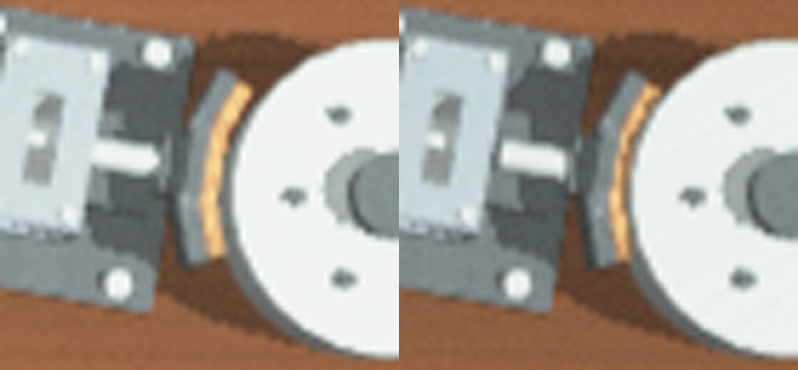

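The shoe has moved about 5 mm, and its lining now meets the drum's edge at about (630,185) on the right half. The wheel is set, so the bar goes back to the stand.

```bash
python3 -m handwheel '1 -3 0.5 0 0 -0.06;2 -6 1 0 0 -0.12;3 -9 1.5 0 0 -0.18;4 -12 2 0 0 -0.24;4.7 -14 2.5 0 0 -0.279' | grep -E 'pos'; python3 -m handwheel '0 0 0 0 0 0;0 0 0 0 0 0;0 0 0 0 0 0;0 0 0 0 0 0;0 0 0 0 0 0' | grep pos
python3 -c "
from h import *
print(rel([.4758,.2101,.105],.114+np.pi/2))"
```

```text
position: [0.4737, 0.2075, 0.1807]
position: [0.4756, 0.2065, 0.1799]
(array([0.3509, 0.0618, 7.4882]), array([ 0.0002, -0.0001, -0.0021]))
```

```bash
python3 -m handwheel '0.35 0.05 2 0 0 -0.002;0.35 0.05 4 0 0 -0.002;0.35 0.05 6 0 0 -0.002;0.35 0.05 7 0 0 -0.002;0.35 0.05 7.4 0 0 -0.002' | grep -E 'pos|force:'; python3 -m handwheel '0 0 0.3 0 0 0;0 0 0.6 0 0 0;0 0 0.9 0 0 0;0 0 1.2 0 0 0;0 0 1.5 0 0 0' | grep -E 'pos|force:'
python3 -c "
from h import *
print(rel([.4760,.2102,.063],.114+np.pi/2))"
```

```text
position: [0.4747, 0.21, 0.1049]
force: [0.3, 0.2, -0.2]
gripper_force: 59.9
position: [0.4751, 0.2105, 0.0909]
force: [-0.0, -0.2, -0.6]
gripper_force: 59.9
(array([-0.0395,  0.0854,  2.7879]), array([ 0.0005, -0.0002,  0.001 ]))
```

```bash
python3 -m handwheel '0 0.08 0.5 0 0 0;0 0.08 1 0 0 0;0 0.08 1.5 0 0 0;0 0.08 2 0 0 0;0 0.08 2.3 0 0 0' | grep -E 'pos|force:';  python3 -m handwheel '0 0 0.1 0 0 0;0 0 0.2 0 0 0;0 0 0.3 0 0 0;0 0 0.4 0 0 0;0 0 0.4 0 0 0' | grep -E 'pos|force:'
python3 -c "
from h import *
print(rel([.4760,.2102,.063],.114+np.pi/2))"
```

```text
position: [0.4755, 0.2104, 0.0672]
force: [0.8, 0.6, -1.5]
gripper_force: 59.9
position: [0.4757, 0.2105, 0.0638]
force: [0.3, 0.7, -2.1]
gripper_force: 59.9
(array([-0.034 ,  0.0241,  0.0815]), array([-0.    , -0.0001,  0.001 ]))
```

Seat it, open the gripper, and withdraw straight up.

```bash
python3 -m handwheel '0 0 0.05 0 0 0;0 0 0.1 0 0 0;0 0 0.1 0 0 0;0 0 0.1 0 0 0;0 0 0.1 0 0 0' | grep -E 'pos|force:';  python3 -m handwheel '0 0 0 0 0 0;0 0 0 0 0 0;0 0 0 0 0 0;0 0 0 0 0 0;0 0 0 0 0 0' 1 | grep -E 'pos|force:|gap'; python3 -m handwheel '0 0 0 0 0 0;0 0 0 0 0 0;0 0 -1 0 0 0;0 0 -3 0 0 0;0 0 -5 0 0 0'|grep -E 'pos|force:|gap'; python3 -m handwheel '0 0 -3 0 0 0;0 0 -6 0 0 0;0 0 -9 0 0 0;0 0 -9.5 0 0 0;0 0 -9.5 0 0 0'|grep -E 'pos|force:|gap'
python3 - <<'E'
from h import *
g=grab('wrist','wr4');t=grab('top','top4')
cv2.imwrite('pics/f4.png',np.hstack([g['image'][80:260,230:430],cv2.resize(t['image'][180:225,310:360],None,fx=4,fy=4)]))
d=g['depth'];c=d[100:250,250:400]
P=np.array([w(g,u,v) for v in range(100,250) for u in range(250,400)])
m=(P[:,2]>.085)&(P[:,2]<.1);q=P[m];print(m.sum(),q.mean(0),q.std(0),q[:,2].min(),q[:,2].max())
r=cv2.minAreaRect((q[:,:2]*1000).astype(np.float32));print(r)
E
```

```text
position: [0.4758, 0.2105, 0.0629]
force: [-0.4, -0.2, -0.6]
gripper_force: 59.9
position: [0.4758, 0.2105, 0.0629]
force: [-0.8, -0.1, 0.1]
finger_gap: 0.0856
gripper_force: 0.0
position: [0.4755, 0.2104, 0.1139]
force: [0.4, 0.6, -0.5]
finger_gap: 0.0855
gripper_force: 0.0
position: [0.4763, 0.2107, 0.2092]
force: [-0.2, 0.1, 0.2]
finger_gap: 0.0855
gripper_force: 0.0
1431 [0.4759 0.2108 0.092 ] [0.0068 0.0098 0.0011] 0.08519299139423953 0.09445426447029262
((475.8543701171875, 209.99020385742188), (23.40041160583496, 33.68476867675781), 7.176771640777588)
```

View pics/f4.png

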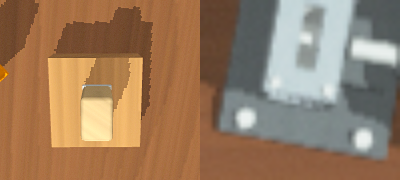

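The bar stands upright in the socket, with its top at 92 mm and about 1 mm off the stand's middle. Handing in.

```bash
python3 -c "
from station import arm
print(arm.finish_job())"
```

```text
the job is handed in; nothing more can be done
None
```

I turned the star wheel nearly two teeth, until the pushing force rose from about 6.5 N to 10.5–12.5 N and the shoe reached the drum. The bar is back upright in its stand and the job is handed in; the hand-in returned no verdict, and the force between shoe and drum was judged only by feel and from the camera.

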